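# Dry slide carrier onto its batch pile

### The job

The orange-tabbed slide carrier on the drying plate is dry: slide it along the plate, without lifting it, until its tab sticks out well past the plate's edge and can be gripped, then lift it off and put it on top of the pile of orange-tabbed carriers in the steel tray, tab over tab with the edges lined up. Keep it level all the way and set it down rather than dropping it, because the glass slides only rest in it. Leave the blue-tabbed carriers, the orange pile and everything else on the desk where they are, and let go when it is done.

Things in the scene. Friction and masses are not known exactly. Their poses are not given: they have to be found in the camera images.
- carrier: the dry carrier to move: white, ORANGE tab, about 60 g, loose on the drying plate in one of two lanes, tab to the open edge, tab end 30-90 mm inside it. Plate 82 (x) x 120 (y) x 3 mm; tab 40 x 40 x 3 mm at its -y end, flush with the underside; a rim 3 mm wide, 7 mm high from the underside, along both sides and the +y end. Origin: centre of the plate's underside, z up
- carrier_tab (a point): middle of the free end of the carrier's tab, on its underside, at (0, -100 mm, 0) from carrier
- carrier_back (a point): middle of the rimmed back end of the carrier, on its underside, at (0, +60 mm, 0) from carrier
- warmer_edge (a point): middle of the open edge of the drying plate, at its top. The plate is a cold slide warmer, fixed: dark flat metal 280 (x) x 320 (y) x 10 mm, top 70 mm above the desk, on a white housing set back 9 mm. Axes: x along the edge, -y out over the edge (roughly the robot's right), +y over the plate, z up
- orange_top: the upper one of the two carriers in the orange pile, same make as carrier and same frame (tab to its -y). The pile stands loose in the steel tray. The next carrier rests on its rims, 7 mm higher, leaving 4 mm between one tab and the next
- orange_top_tab (a point): middle of the free end of the tab of orange_top, on its underside
- orange_top_back (a point): middle of the rimmed back end of orange_top, on its underside
- orange_low: the lower carrier of the orange pile, loose, straight under orange_top, standing on the tray's floor, which is 3 mm above the desk
- drying: the other carrier on the drying plate, same make, BLUE tab: still drying, stays. Beside carrier with about 40 mm between them
- blue_top: upper one of two carriers with BLUE tabs, the other pile in the tray, beside the orange one with about 45 mm between them; same make; stays
- blue_low: lower carrier of the blue pile; stays
- tray: fixed steel tray 300 mm (x) by 220 mm (y) with a rim 8 mm high and 3 mm wide, floor 3 mm above the desk; origin at the centre of its underside. It holds both piles, which lie side by side along x, tabs to -y
- slide_box: blue slide storage box 102 x 144 x 35 mm on the desk, origin at the centre of its underside; stays
- oil_bottle: brown immersion oil bottle, 36 mm in diameter, 85 mm tall, upright on the desk, origin at the centre of its underside; stays
- coverslip_box: small clear box with white lid, 64 x 64 x 26 mm, on the desk; origin at the centre of its underside; stays
- marker: white marker pen with black cap lying on the desk, 120 mm long along its x, 12 mm thick; origin at its middle, on the underside; stays
- mouse: black computer mouse 105 x 60 x 23 mm on the desk; origin at the centre of its underside; stays

How it is judged (in metres and radians):
On the way, in this order (a step that is already met when the one before it is completed fails the run):
1. the carrier lies flat on the drying plate with its tab sticking out at least 20 mm past the edge (y of carrier_tab in the frame of warmer_edge below -0.02 m and y of carrier in the frame of warmer_edge above 0 m and z of carrier in the frame of warmer_edge between -0.004 and 0.004 m and angle between carrier's own z axis and vertical below 0.06 rad), for 0.2 s.
2. the carrier is lifted clear of the drying plate (z of carrier_back in the frame of warmer_edge above 0.005 m and contact force between carrier and warmer below 0.01 N), for 0.1 s.
At the end, for the whole second after the job is handed in: The carrier rests level (3 degrees), still and released on the rims of the top orange carrier, tab over tab, each end within 10 mm of the end below; the pile carriers and the blue carrier on the drying plate are within 20 mm of where they began (horizontal distance between carrier_tab and orange_top_tab below 0.01 m and horizontal distance between carrier_back and orange_top_back below 0.01 m and z of carrier in the frame of orange_top between 0.0045 and 0.0095 m and angle between carrier's own z axis and vertical below 0.05 rad and linear speed of carrier below 0.02 m/s and distance of each of orange_top, orange_low, blue_top, blue_low, drying from where it was at the start of the episode below 0.02 m); the robot touches nothing.
It fails at once if the carrier is lifted off the drying plate while its tab is not yet past the edge (z of carrier in the frame of warmer_edge above 0.012 m and y of carrier_tab in the frame of warmer_edge above -0.005 m).
It fails at once if the carrier is tilted by more than 20 degrees (angle between carrier's own z axis and vertical above 0.35 rad).
It fails at once if the carrier falls freely (touched by nothing, faster than 0.45 m/s: a drop of about 10 mm) (contact force between carrier and anything else below 0.005 N and linear speed of carrier above 0.45 m/s).
It fails at once if a carrier of either pile, or the blue-tabbed one on the drying plate, is moved by more than 20 mm (distance of any of orange_top, orange_low, blue_top, blue_low, drying from where it was at the start of the episode above 0.02 m).
It fails at once if the slide box, oil bottle, coverslip box, marker or mouse is moved by more than 30 mm (distance of any of slide_box, oil_bottle, coverslip_box, marker, mouse from where it was at the start of the episode above 0.03 m).
It also fails if it takes over 67 s, if anything falls off the work surface, if the arm or the gripper's body presses on something with over 40 N, if the wrist force passes 120 N, or if a joint passes its speed limit or range.

### The arm

A 6-joint arm with a two-finger parallel gripper is mounted at the origin on the work surface. World frame = base frame: x ahead of the robot, y to its left, z up, the work surface at z = 0. Lengths are in mm, angles in rad, forces in N, time in s.
With the tool pointing down it reaches from about 300 to 775 mm from the base axis. Payload 14.6 kg.
Tool frame: the origin (TCP) lies midway between the tips of the shut fingers; the grasp point (between the pads) lies 19 mm behind it (manip.hold_point_z is the distance from the TCP to the grasp point, in mm); z points along the fingers, y is the direction in which the jaws open and shut (so a half turn about z gives the same grasp; the last joint's range is limited). The gripper opens to 94 mm and grips with 3 to 60 N. Pads are 16 mm wide; open, the fingers measure 119 mm over their backs; the gripper's body (75 mm by 177 mm) begins 78 mm behind the grasp point.
Start: joints at [1.109, 0.3, 1.521, -0, 1.321, -0.067], TCP at [211.539, 507.681, 184.046] pointing down, gripper open.
Joint ranges: [-3.03, 3.03], [-0.79, 2.21], [0.23, 2.52], [-1.04, 4.18], [0, 3.07], [-2.55, 2.55]. Speed limits (rad/s): [2.22, 2.22, 2.57, 3.14, 3.14, 3.14].

### API

Orientations are given as [roll, pitch, yaw] about the fixed x, y, z axes, in that order (R = Rz(yaw) Ry(pitch) Rx(roll)).
In Python, from cell import manip gives the robot as it stands.
- The arm moves only by the shell command python3 -m crank 'ROWS' [OPENING] [FORCE]. ROWS is JSON, a list of rows, each an object with "offset": the shift along the world's x, y, z in m, a list of three; "spin": the turn about the world's z in degrees. In form: [{"offset": [dx, dy, dz], "spin": spin}, ...]. A call has exactly 8 rows; each row is the pose to reach, as a shift and turn from the pose measured when the call began; what a row does not reach only later rows make up. A row lasts 1/12 s, in which the tool goes at most 41.7 mm and 7.16 degrees, less where a joint would pass 70% of its speed; a pose out of reach is approached as far as the arm can. A call with a gripper value outside its range is refused whole. OPENING is the opening, from 0 (shut) to 1 (fully open), set as the call begins (- or left out, the last holds). The fingers move at their own pace and stop on an object; FORCE is the grip in N (left out, the last holds). Time passes only in rows, so rows that repeat a pose let the fingers close, or fill a call up. It gives the time, the measured TCP pose, the force and the opening at its end, in the units of the state.
- manip.read_state(): the state, without advancing time (a new reading comes with each control period).
- manip.camera(name): name is "side" or "top"; returns a dict with "pixels" (480x640x3 uint8, red, green, blue), "fx", "fy", "cx", "cy" (pixels), "extrinsics" (4x4, takes a point from world to camera coordinates). Camera axes: x right, y down, z forward; pixel columns grow to the right and rows downward; lengths in mm; the calibration is good to about 2 mm. A picture is of the moment at which its call begins. There is no depth.
- manip.sign_off(): hands the job in, once; it reports no verdict.
Trained networks look in a picture, given as the dict that the camera call returned (one of the last four; its "shot" number tells which), for a name from the list of things; names that differ only in an ending like _2 or _b are one class to them, and where a whole thing is asked for, a point or a joint stands for the part that bears it (a point fixed in the world has none). Each returns a list of dicts, best first, with "conf" (0 to 1); they miss things now and then, are a little off and sometimes report something else, mostly with a low value. They report only what shows in the picture. A call takes as long as a camera call.
- manip.search_frame(picture, name): "location" ([x, y, z] in mm, in world coordinates, good to about 4 mm: the middle of the surface that is visible of it).
- manip.masks_of(picture, name): "mask" (480x640 bool, what is visible of it).
The state is a dict: "clock": time; "joints": joint angles; "qd": joint speeds; "effort": joint torques, N m; "eef_pos": TCP position; "eef_rot": TCP orientation; "wrist_force": force on the tool from outside, world axes, zero at the start; "moment": the same for the moment, N m; "finger_gap": finger opening in mm.
Only numpy, scipy, OpenCV 4.12 (cv2) and the standard library are available. Lean on these libraries where they do the work, as an engineer would, in place of code of your own. Each camera call takes 0.05 s, during which the arm holds its last target. There are 200 camera calls.

## Working session

There is one attempt and no reset: what is moved stays moved. The work goes in short steps, Python scripts to look and compute and a shell command to move; the robot and the scene stay as the last step left them, time stands still between calls to the robot, and variables do not carry over. Pictures are saved under pics/ and viewed, about 8 in all and at most 12, crops included, and the job is handed in when it is done.

```bash
mkdir -p pics
cat > h.py <<'E'
import numpy as np,cv2
from cell import manip
def save(p,n,crop=None,s=1):
    im=p["pixels"][:,:,::-1]
    if crop: a,b,c,d=crop; im=im[b:d,a:c]
    cv2.imwrite(f"pics/{n}.png",cv2.resize(im,None,fx=s,fy=s,interpolation=cv2.INTER_CUBIC))
def ray(p,u,v,z):
    E=np.array(p["extrinsics"]);R=E[:3,:3];t=E[:3,3]
    d=R.T@np.array([(u-p["cx"])/p["fx"],(v-p["cy"])/p["fy"],1]);c=-R.T@t
    return c+d*(z-c[2])/d[2]
def proj(p,X):
    E=np.array(p["extrinsics"]);q=E[:3,:3]@np.array(X)+E[:3,3]
    return p["fx"]*q[0]/q[2]+p["cx"],p["fy"]*q[1]/q[2]+p["cy"]
E
python3 - <<'E'
from h import *
np.set_printoptions(precision=1,suppress=True)
s=manip.read_state();print(s)
for c in("top","side"):
    p=manip.camera(c);save(p,c+"0")
    E=np.array(p["extrinsics"]);print(c,p["fx"],-E[:3,:3].T@E[:3,3],E[:3,:3].tolist())
    for n in("carrier","drying","orange_top","blue_top","tray","warmer_edge","oil_bottle","slide_box"):
        try:print(n,[(np.array(r["location"]),round(r["conf"],2)) for r in manip.search_frame(p,n)[:2]])
        except Exception as e:print(n,e)
E
```

```text
{'clock': 0.0, 'joints': array([ 1.1,  0.3,  1.5, -0. ,  1.3, -0.1]), 'qd': array([0., 0., 0., 0., 0., 0.]), 'effort': array([ -0. , -53.2, -35.3,   0.1,   0. ,  -0. ]), 'eef_pos': array([211.4, 507.4, 183.5]), 'eef_rot': array([-3.1, -0. ,  2.7]), 'wrist_force': array([-0.5, -0.1,  0.3]), 'moment': array([ 0., -0., -0.]), 'finger_gap': 93.89628403150766}
top 525.8073840625134 [ 518.7  -71.  1117.4] [[-0.0024243308944223558, -0.9999800359435468, 0.005835266408440969], [-0.9967203366667989, 0.0019443463914638106, -0.08089987634065346], [0.08088691547177064, -0.006012256768729337, -0.9967051518247558]]
carrier [(array([594.4, 189.2,  72.4]), 0.68)]
drying [(array([477.4, 191.8,  75. ]), 0.64)]
orange_top [(array([ 600.3, -176. ,   15.1]), 0.85), (array([474.6, 188.2,  74.7]), 0.5)]
blue_top [(array([ 469.8, -189.7,   16.9]), 0.67), (array([ 600.4, -177.5,   16.2]), 0.38)]
tray [(array([ 532.4, -206.6,    2.1]), 0.72)]
warmer_edge [(array([541.1, 262.4,  70. ]), 0.55)]
oil_bottle [(array([737. , -70. ,  55.2]), 0.61), (array([456.8, -15.6,  11.4]), 0.19)]
slide_box [(array([ 555. , -500.3,   33.9]), 0.81)]
side 465.53361074576134 [  86.1 -744.7  625.3] [[0.793115229848072, -0.6090711551430561, -0.0007484355303628166], [-0.3387416693631287, -0.44007791795662793, -0.8316162020812488], [0.5061840708873804, 0.6598210015600162, -0.55535027890532]]
carrier [(array([597. , 185.4,  73.7]), 0.91)]
drying [(array([472.4, 183.8,  79.8]), 0.97), (array([ 433.1, -234.3,    8. ]), 0.33)]
orange_top [(array([ 596.6, -180.2,   15.2]), 0.71), (array([518.3, 127.6,  75. ]), 0.7)]
blue_top [(array([ 472.6, -195.9,   11. ]), 0.65), (array([ 592.9, -178. ,   14.4]), 0.51)]
tray [(array([ 521.4, -233.5,   -1.9]), 0.56)]
warmer_edge [(array([453.1, -16.6,   8.6]), 0.43)]
oil_bottle [(array([729.7, -77.3,  46.8]), 0.78)]
slide_box [(array([ 469.3, -194.4,   10.7]), 0.68), (array([ 542.4, -520.4,   35.4]), 0.59)]
```

View pics/top0.png

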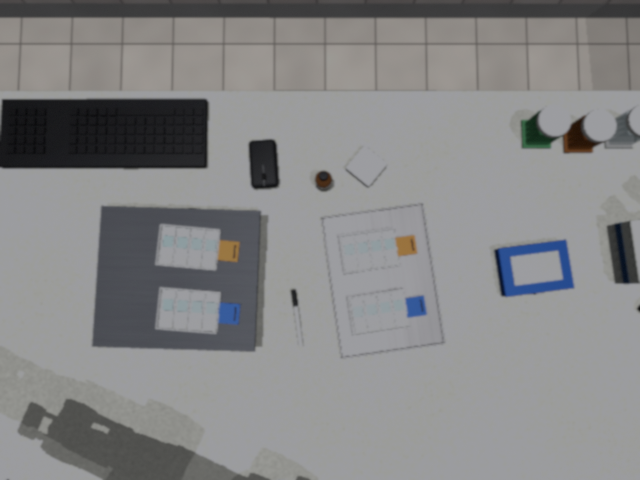

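View pics/side0.png

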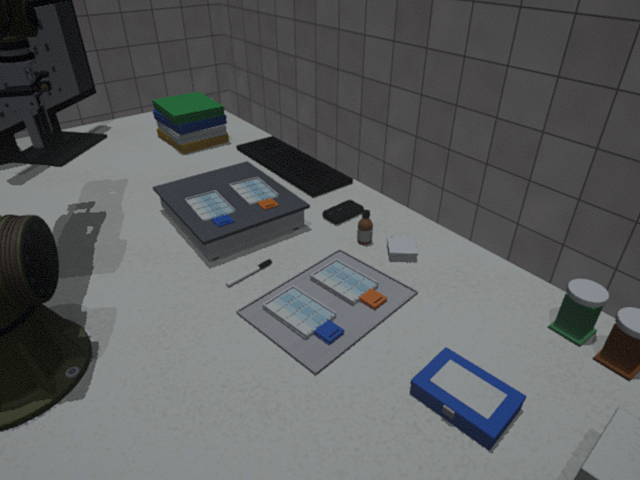

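The top view shows the carrier plate at about (156–220, 225–270), its orange tab end at (239, 251) and the plate edge at x≈258. The orange pile is at (340–416, 230–272). The drying carrier and the blue pile lie beside them. I plan to straddle the carrier across its 82 mm width, clamp the rims lightly and drag it. That needs precise poses.

```bash
cat >> h.py <<'E'
def pose(p,box,ztab,zrim,name=None):
    """tab by colour in box, plate by mask -> world tab end mid, axis yaw, plate centre"""
    im=cv2.cvtColor(p["pixels"],cv2.COLOR_RGB2HSV);a,b,c,d=box
    m=np.zeros(im.shape[:2],np.uint8);m[b:d,a:c]=cv2.inRange(im,(5,110,60),(25,255,255))[b:d,a:c]
    w=np.argwhere(m)[:,::-1]
    W=np.array([ray(p,u,v,ztab)[:2] for u,v in w],np.float32)
    out={"tab":cv2.minAreaRect(W)}
    if name:
        for r in manip.masks_of(p,name)[:1]:
            k=r["mask"].astype(np.uint8)&(1-cv2.dilate(m,np.ones((3,3),np.uint8)))
            k=cv2.morphologyEx(k,cv2.MORPH_OPEN,np.ones((9,9),np.uint8))
            W=np.array([ray(p,u,v,zrim)[:2] for v,u in np.argwhere(k)],np.float32)
            out["plate"]=cv2.minAreaRect(W),round(r["conf"],2)
    return out
E
python3 - <<'E'
from h import *
p=manip.camera("top")
print(pose(p,(140,215,262,285),73,76,"carrier"))
print(pose(p,(325,215,440,285),13,16,"orange_top"))
for uv in((261,212),(256,348),(103,208),(95,345)):print(ray(p,*uv,70))
save(p,"t1",(140,200,440,370),2.6)
im=p["pixels"]
E
```

```text
{'tab': ((593.6571044921875, 118.6542739868164), (37.72220230102539, 37.887916564941406), 89.87890625), 'plate': (((600.8682250976562, 199.62677001953125), (122.37238311767578, 82.16508483886719), 84.68246459960938), 0.87)}
{'tab': ((608.4397583007812, -244.0381317138672), (36.43244934082031, 37.0688591003418), 7.365058422088623), 'plate': (((597.3633422851562, -164.52719116210938), (80.62921905517578, 119.49752807617188), 8.059723854064941), 0.78)}
[671.19415065  55.01676158  70.        ]
[401.58039631  62.7566542   70.        ]
[679.78171854 371.6603212   70.        ]
[408.37023895 378.65441982  70.        ]
```

View pics/t1.png

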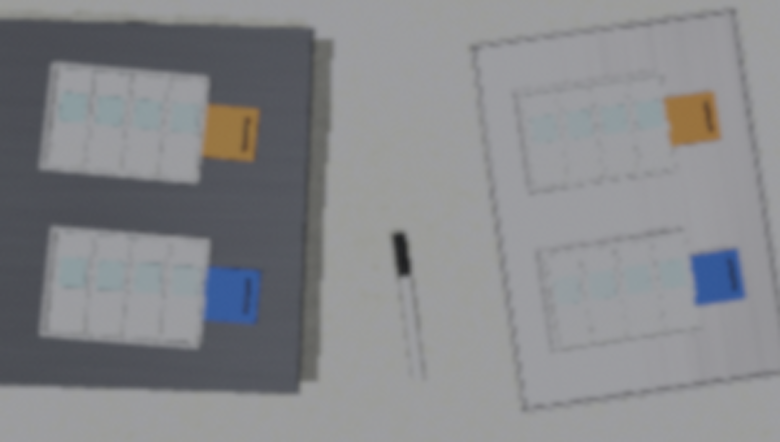

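```bash
python3 -m crank '[{"offset":[0.02,-0.015,0],"spin":-5},{"offset":[0.05,-0.04,0],"spin":-12},{"offset":[0.08,-0.065,0],"spin":-19},{"offset":[0.11,-0.09,0],"spin":-26},{"offset":[0.14,-0.115,0],"spin":-33},{"offset":[0.17,-0.14,0],"spin":-40},{"offset":[0.2,-0.16,0],"spin":-46},{"offset":[0.22,-0.175,0],"spin":-50}]' 1
```

```text
clock: 1.72
eef_pos: [433.7, 330.7, 184.2]
eef_rot: [3.141, 0.0, 1.867]
wrist_force: [-0.3, 0.8, -0.0]
finger_gap: 94.0
```

```bash
python3 -m crank '[{"offset":[0.025,-0.02,0],"spin":-4},{"offset":[0.055,-0.045,-0.01],"spin":-9},{"offset":[0.085,-0.07,-0.02],"spin":-14},{"offset":[0.115,-0.095,-0.03],"spin":-18},{"offset":[0.145,-0.12,-0.045],"spin":-21},{"offset":[0.167,-0.137,-0.055],"spin":-22.2},{"offset":[0.167,-0.137,-0.06],"spin":-22.2},{"offset":[0.167,-0.137,-0.06],"spin":-22.2}]'
python3 - <<'E'
from h import *
s=manip.read_state();print(s["eef_pos"],np.degrees(s["eef_rot"]),s["wrist_force"])
p=manip.camera("side");save(p,"s2",(140,110,340,270),4)
t=manip.camera("top");save(t,"t2",(140,190,280,300),5)
x,y,z=s["eef_pos"];yw=s["eef_rot"][2];d=np.array([np.sin(yw),-np.cos(yw),0])
for k in(-1,1):
  print(proj(p,np.array([x,y,z])+k*47*d),proj(p,np.array([x,y,71])+k*47*d),proj(p,np.array([x,y,71])+k*41*d))
E
```

```text
clock: 2.38
eef_pos: [600.7, 192.5, 122.2]
eef_rot: [-3.139, 0.001, 1.477]
wrist_force: [-0.2, -0.2, 0.1]
finger_gap: 93.9
[600.66851997 192.4722358  122.23645544] [-1.79872983e+02  5.85994238e-02  8.46469339e+01] [-0.24304062 -0.15226879  0.13940996]
(np.float64(235.22819336829644), np.float64(177.66956553807768)) (np.float64(237.26266132988297), np.float64(196.2256085559094)) (np.float64(239.46933608894636), np.float64(195.61899726576053))
(np.float64(269.56393516011025), np.float64(168.90497612687233)) (np.float64(270.7192131007127), np.float64(187.0284570725398)) (np.float64(268.65269629716107), np.float64(187.5965391694451))
```

View pics/s2.png

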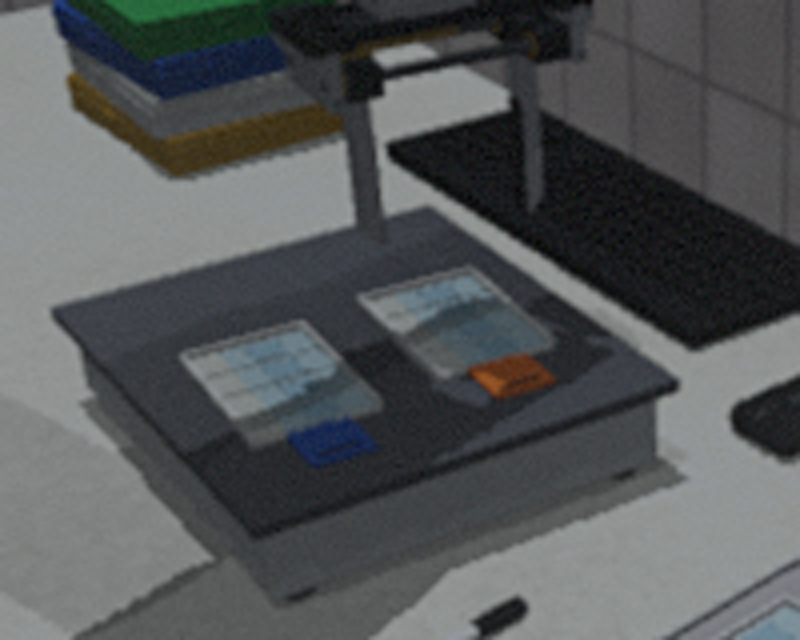

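The tips show about 7 px higher (around 18 mm) than a tip at TCP height would be, so open fingers seem to retract. I'll measure tip height at openings of 1.0 and 0.87.

```bash
cp h.py h0.py
python3 - <<'E'
from h import *
p=manip.camera("side");np.save("a.npy",p["pixels"])
E
python3 -m crank '[{"offset":[0,0,0],"spin":0},{"offset":[0,0,0],"spin":0},{"offset":[0,0,0],"spin":0},{"offset":[0,0,0],"spin":0},{"offset":[0,0,0],"spin":0},{"offset":[0,0,0],"spin":0},{"offset":[0,0,0],"spin":0},{"offset":[0,0,0],"spin":0}]' 0.87 10
python3 - <<'E'
from h import *
s=manip.read_state();print(s["eef_pos"],s["finger_gap"])
p=manip.camera("side")
b=(205,120,305,200)
A=np.load("a.npy")[b[1]:b[3],b[0]:b[2],::-1];B=p["pixels"][b[1]:b[3],b[0]:b[2],::-1]
im=np.vstack([cv2.resize(A,None,fx=4,fy=4,interpolation=cv2.INTER_CUBIC),cv2.resize(B,None,fx=4,fy=4,interpolation=cv2.INTER_CUBIC)])
im=cv2.convertScaleAbs(im,alpha=1.5,beta=10)[:600]
im=np.hstack([cv2.resize(A,None,fx=4,fy=4,interpolation=cv2.INTER_CUBIC),cv2.resize(B,None,fx=4,fy=4,interpolation=cv2.INTER_CUBIC)])
cv2.imwrite("pics/ab.png",cv2.convertScaleAbs(im,alpha=1.6,beta=10))
E
```

```text
clock: 3.2
eef_pos: [600.3, 194.5, 124.8]
eef_rot: [3.141, -0.0, 1.481]
wrist_force: [-0.0, -0.3, -0.1]
finger_gap: 81.9
[600.28468674 194.54427836 124.84849535] 81.85346585125582
```

View pics/ab.png

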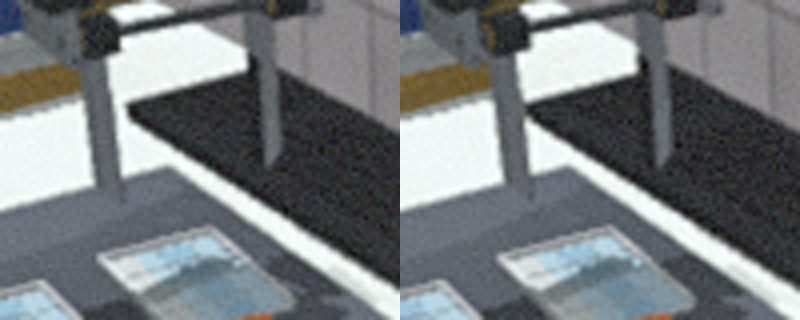

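```bash
python3 -m crank '[{"offset":[0,0,0],"spin":0},{"offset":[0,0,-0.005],"spin":0},{"offset":[0,0,-0.012],"spin":0},{"offset":[0,0,-0.02],"spin":0},{"offset":[0,0,-0.028],"spin":0},{"offset":[0,0,-0.035],"spin":0},{"offset":[0,0,-0.04],"spin":0},{"offset":[0,0,-0.04],"spin":0}]' 1
python3 - <<'E'
from h import *
p=manip.camera("side");q=dict(p);q["pixels"]=cv2.convertScaleAbs(p["pixels"],alpha=1.6,beta=15)
save(q,"s3",(205,130,315,212),7)
s=manip.read_state();print(s["eef_pos"],s["wrist_force"])
E
```

```text
clock: 3.92
eef_pos: [599.7, 194.4, 83.3]
eef_rot: [-3.141, 0.001, 1.481]
wrist_force: [-0.7, -1.0, -0.5]
finger_gap: 93.8
[600.03562339 194.45072835  84.13376303] [0.32958822 0.26437114 0.48404407]
```

View pics/s3.png

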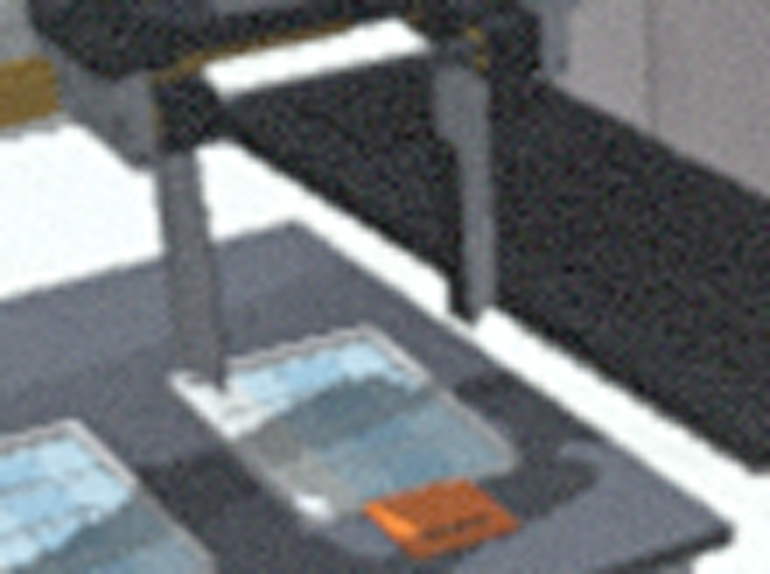

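```bash
python3 -m crank '[{"offset":[0,0,-0.002],"spin":0},{"offset":[0,0,-0.004],"spin":0},{"offset":[0,0,-0.006],"spin":0},{"offset":[0,0,-0.008],"spin":0},{"offset":[0,0,-0.010],"spin":0},{"offset":[0,0,-0.012],"spin":0},{"offset":[0,0,-0.012],"spin":0},{"offset":[0,0,-0.012],"spin":0}]'
python3 - <<'E'
from h import *
p=manip.camera("side");q=dict(p);q["pixels"]=cv2.convertScaleAbs(p["pixels"],alpha=1.6,beta=15)
save(q,"s4",(205,130,315,212),7)
s=manip.read_state();print(s["eef_pos"],s["wrist_force"])
E
```

```text
clock: 4.63
eef_pos: [600.0, 194.4, 72.1]
eef_rot: [-3.141, 0.0, 1.481]
wrist_force: [-0.9, 0.3, 0.2]
finger_gap: 94.2
[600.06131316 194.45625687  72.1700414 ] [-0.30649471 -0.02284147  0.77499498]
```

View pics/s4.png

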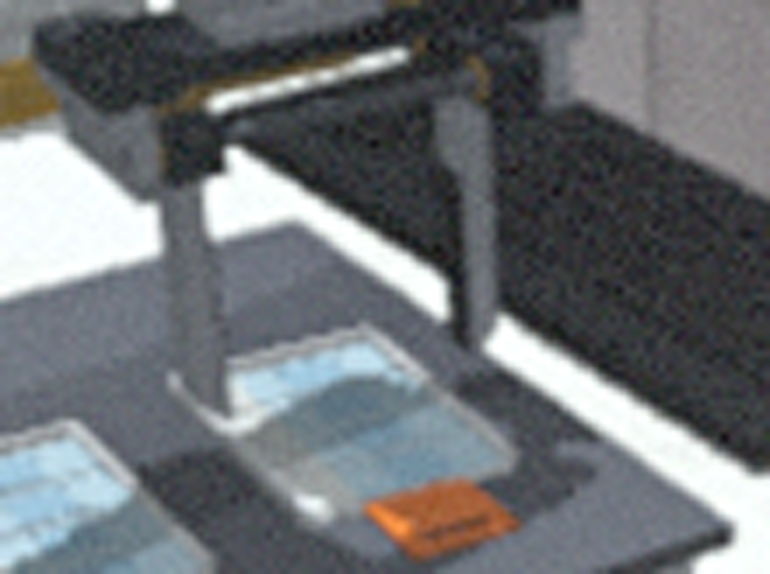

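The visible tips are still about 16 mm above the plate at TCP 72, and there is no contact force. I'll continue the guarded descent.

```bash
python3 -m crank '[{"offset":[0,0,-0.001],"spin":0},{"offset":[0,0,-0.002],"spin":0},{"offset":[0,0,-0.003],"spin":0},{"offset":[0,0,-0.003],"spin":0},{"offset":[0,0,-0.003],"spin":0},{"offset":[0,0,-0.003],"spin":0},{"offset":[0,0,-0.003],"spin":0},{"offset":[0,0,-0.003],"spin":0}]'
python3 -c "
from h import *
print(manip.hold_point_z)
s=manip.read_state();print(s['eef_pos'],s['wrist_force'],s['effort'])"
```

```text
clock: 5.35
eef_pos: [600.1, 194.5, 69.2]
eef_rot: [3.142, 0.0, 1.481]
wrist_force: [0.5, -0.5, 0.7]
finger_gap: 93.7
18.8
[600.08532618 194.49120876  69.22653029] [ 0.498847   -0.45920045  0.71107793] [-1.83364418e-04 -6.63830280e+01 -3.29773092e+01  6.88995305e-02
 -9.70042107e-03  3.84848386e-05]
```

```bash
python3 -m crank '[{"offset":[0,0,-0.001],"spin":0},{"offset":[0,0,-0.002],"spin":0},{"offset":[0,0,-0.003],"spin":0},{"offset":[0,0,-0.004],"spin":0},{"offset":[0,0,-0.005],"spin":0},{"offset":[0,0,-0.005],"spin":0},{"offset":[0,0,-0.005],"spin":0},{"offset":[0,0,-0.005],"spin":0}]'
python3 - <<'E'
from h import *
p=manip.camera("side");q=dict(p);q["pixels"]=cv2.convertScaleAbs(p["pixels"],alpha=1.6,beta=15)
save(q,"s5",(205,130,315,212),7)
s=manip.read_state();print(s["eef_pos"],s["wrist_force"])
E
```

```text
clock: 6.02
eef_pos: [600.1, 194.5, 64.3]
eef_rot: [3.141, 0.0, 1.481]
wrist_force: [0.5, -0.4, 0.0]
finger_gap: 94.1
[600.13836665 194.47165146  64.31202956] [-0.13670779 -0.814013   -0.17820845]
```

View pics/s5.png

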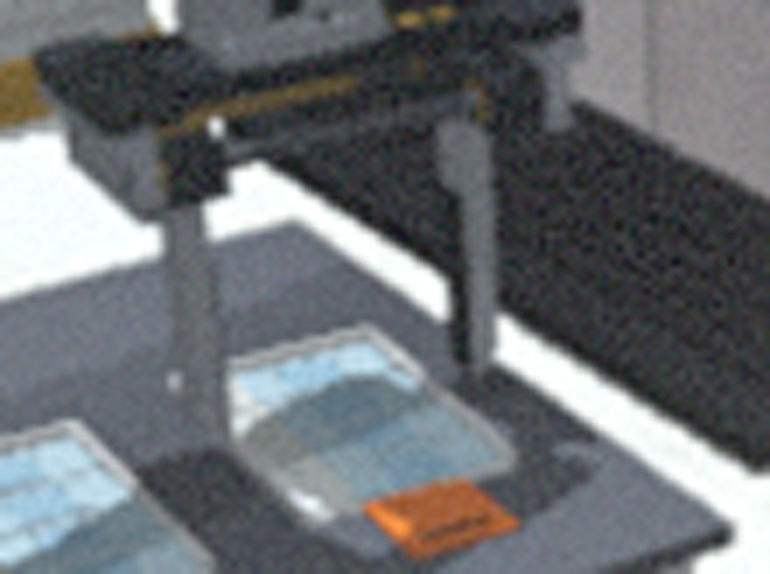

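```bash
python3 -m crank '[{"offset":[0,0,-0.001],"spin":0},{"offset":[0,0,-0.002],"spin":0},{"offset":[0,0,-0.003],"spin":0},{"offset":[0,0,-0.004],"spin":0},{"offset":[0,0,-0.005],"spin":0},{"offset":[0,0,-0.006],"spin":0},{"offset":[0,0,-0.006],"spin":0},{"offset":[0,0,-0.006],"spin":0}]'
```

```text
clock: 6.73
eef_pos: [600.1, 194.5, 58.2]
eef_rot: [3.142, 0.0, 1.481]
wrist_force: [0.2, -0.7, 0.4]
finger_gap: 93.9
```

```bash
python3 -m crank '[{"offset":[0,0,-0.001],"spin":0},{"offset":[0,0,-0.002],"spin":0},{"offset":[0,0,-0.002],"spin":0},{"offset":[0,0,-0.002],"spin":0},{"offset":[0,0,-0.002],"spin":0},{"offset":[0,0,-0.002],"spin":0},{"offset":[0,0,-0.002],"spin":0},{"offset":[0,0,-0.002],"spin":0}]'
```

```text
clock: 7.4
eef_pos: [600.1, 194.5, 56.3]
eef_rot: [3.141, 0.0, 1.481]
wrist_force: [0.1, -0.2, -0.2]
finger_gap: 93.9
```

```bash
python3 -m crank '[{"offset":[0,0,-0.001],"spin":0},{"offset":[0,0,-0.002],"spin":0},{"offset":[0,0,-0.002],"spin":0},{"offset":[0,0,-0.002],"spin":0},{"offset":[0,0,-0.002],"spin":0},{"offset":[0,0,-0.002],"spin":0},{"offset":[0,0,-0.002],"spin":0},{"offset":[0,0,-0.002],"spin":0}]'
python3 - <<'E'
from h import *
p=manip.camera("side");q=dict(p);q["pixels"]=cv2.convertScaleAbs(p["pixels"],alpha=1.8,beta=20)
save(q,"s6",(205,130,315,212),7)
s=manip.read_state();print(s["eef_pos"],s["wrist_force"])
E
```

```text
clock: 8.07
eef_pos: [600.1, 194.5, 54.3]
eef_rot: [3.141, 0.0, 1.481]
wrist_force: [-0.6, 0.2, -0.7]
finger_gap: 94.3
[600.12748291 194.48194202  54.29715922] [ 0.41881442  0.1608043  -0.07355405]
```

View pics/s6.png

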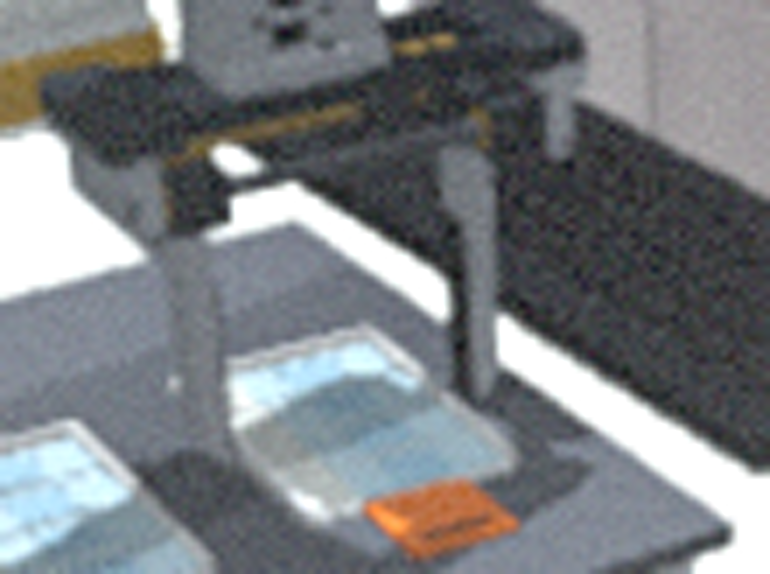

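The right fingertip, at about (273.6, 187), now sits where z≈71 projects, so contact is close. I have used 9 views, so from here I'll go by force.

```bash
python3 -m crank '[{"offset":[0,0,-0.0005],"spin":0},{"offset":[0,0,-0.001],"spin":0},{"offset":[0,0,-0.0015],"spin":0},{"offset":[0,0,-0.0015],"spin":0},{"offset":[0,0,-0.0015],"spin":0},{"offset":[0,0,-0.0015],"spin":0},{"offset":[0,0,-0.0015],"spin":0},{"offset":[0,0,-0.0015],"spin":0}]'
```

```text
clock: 8.78
eef_pos: [600.1, 194.5, 52.8]
eef_rot: [3.141, 0.0, 1.481]
wrist_force: [-0.8, -0.6, 0.2]
finger_gap: 94.3
```

```bash
python3 -m crank '[{"offset":[0,0,-0.0005],"spin":0},{"offset":[0,0,-0.001],"spin":0},{"offset":[0,0,-0.0015],"spin":0},{"offset":[0,0,-0.0015],"spin":0},{"offset":[0,0,-0.0015],"spin":0},{"offset":[0,0,-0.0015],"spin":0},{"offset":[0,0,-0.0015],"spin":0},{"offset":[0,0,-0.0015],"spin":0}]'
```

```text
clock: 9.45
eef_pos: [600.2, 194.5, 51.3]
eef_rot: [3.141, 0.0, 1.48]
wrist_force: [-0.6, -0.3, 0.0]
finger_gap: 94.1
```

```bash
python3 -m crank '[{"offset":[0,0,-0.0005],"spin":0},{"offset":[0,0,-0.001],"spin":0},{"offset":[0,0,-0.0015],"spin":0},{"offset":[0,0,-0.0015],"spin":0},{"offset":[0,0,-0.0015],"spin":0},{"offset":[0,0,-0.0015],"spin":0},{"offset":[0,0,-0.0015],"spin":0},{"offset":[0,0,-0.0015],"spin":0}]'
```

```text
clock: 10.12
eef_pos: [600.2, 194.5, 49.9]
eef_rot: [3.141, 0.0, 1.481]
wrist_force: [-0.1, -0.2, 0.3]
finger_gap: 94.2
```

```bash
python3 -m crank '[{"offset":[0,0,-0.0005],"spin":0},{"offset":[0,0,-0.001],"spin":0},{"offset":[0,0,-0.0015],"spin":0},{"offset":[0,0,-0.0015],"spin":0},{"offset":[0,0,-0.0015],"spin":0},{"offset":[0,0,-0.0015],"spin":0},{"offset":[0,0,-0.0015],"spin":0},{"offset":[0,0,-0.0015],"spin":0}]'
```

```text
clock: 10.78
eef_pos: [600.2, 194.5, 48.9]
eef_rot: [3.141, -0.0, 1.481]
wrist_force: [-3.2, -0.9, 5.8]
finger_gap: 94.1
```

Contact was felt at TCP z≈49.2. I'll raise about 2 mm and close gently on the side rims.

```bash
python3 -m crank '[{"offset":[0,0,0.001],"spin":0},{"offset":[0,0,0.0022],"spin":0},{"offset":[0,0,0.0022],"spin":0},{"offset":[0,0,0.0022],"spin":0},{"offset":[0,0,0.0022],"spin":0},{"offset":[0,0,0.0022],"spin":0},{"offset":[0,0,0.0022],"spin":0},{"offset":[0,0,0.0022],"spin":0}]'
python3 -m crank '[{"offset":[0,0,0],"spin":0},{"offset":[0,0,0],"spin":0},{"offset":[0,0,0],"spin":0},{"offset":[0,0,0],"spin":0},{"offset":[0,0,0],"spin":0},{"offset":[0,0,0],"spin":0},{"offset":[0,0,0],"spin":0},{"offset":[0,0,0],"spin":0}]' 0.8 6
```

```text
clock: 11.45
eef_pos: [600.2, 194.5, 51.1]
eef_rot: [3.141, -0.0, 1.481]
wrist_force: [-0.1, 0.6, 0.1]
finger_gap: 93.9
clock: 12.12
eef_pos: [600.2, 194.5, 51.0]
eef_rot: [3.141, -0.0, 1.481]
wrist_force: [-0.3, -0.1, -0.6]
finger_gap: 81.5
```

```bash
python3 -m crank '[{"offset":[0,-0.003,0],"spin":0},{"offset":[0,-0.008,0],"spin":0},{"offset":[0,-0.014,0],"spin":0},{"offset":[0,-0.021,0],"spin":0},{"offset":[0,-0.028,0],"spin":0},{"offset":[0,-0.034,0],"spin":0},{"offset":[0,-0.038,0],"spin":0},{"offset":[0,-0.04,0],"spin":0}]'
python3 -m crank '[{"offset":[0,-0.003,0],"spin":0},{"offset":[0,-0.008,0],"spin":0},{"offset":[0,-0.014,0],"spin":0},{"offset":[0,-0.021,0],"spin":0},{"offset":[0,-0.028,0],"spin":0},{"offset":[0,-0.034,0],"spin":0},{"offset":[0,-0.038,0],"spin":0},{"offset":[0,-0.04,0],"spin":0}]'
python3 - <<'E'
from h import *
p=manip.camera("top");q=dict(p);q["pixels"]=cv2.convertScaleAbs(p["pixels"],alpha=1.6,beta=15)
print(pose(p,(220,215,310,285),73,76))
a=cv2.convertScaleAbs(p["pixels"][185:305,150:290,::-1],alpha=1.6,beta=15)
s=manip.camera("side");b=cv2.convertScaleAbs(s["pixels"][140:240,220:330,::-1],alpha=1.6,beta=15)
a=cv2.resize(a,(400,343));b=cv2.resize(b,(400,364))[:343]
cv2.imwrite("pics/d.png",np.hstack([a,b]))
E
```

```text
clock: 12.78
eef_pos: [600.2, 153.6, 51.1]
eef_rot: [3.141, 0.0, 1.48]
wrist_force: [-0.3, 0.2, 0.4]
finger_gap: 81.8
clock: 13.45
eef_pos: [600.2, 112.9, 51.0]
eef_rot: [3.141, 0.0, 1.479]
wrist_force: [0.2, -0.2, -1.5]
finger_gap: 81.8
{'tab': ((594.7521362304688, 38.051910400390625), (38.64042663574219, 38.46860122680664), 86.06071472167969)}
```

View pics/d.png

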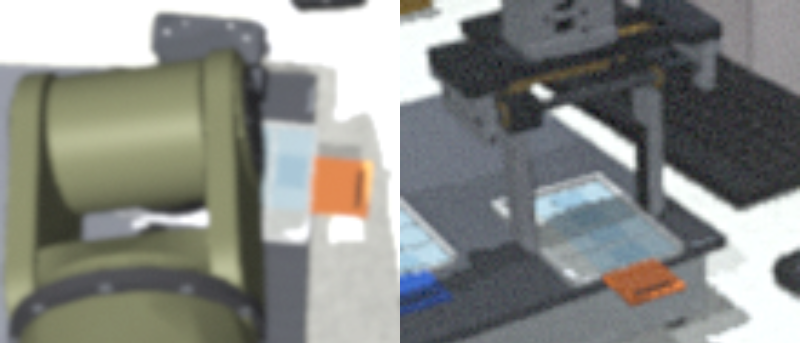

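The picture shows the tab fully past the edge: end at y≈18 against the edge at y≈57, so about 39 mm out. The carrier is flat. Next I'll grip harder, do a small test lift and check that it stays level.

```bash
python3 -m crank '[{"offset":[0,0,0],"spin":0},{"offset":[0,0,0],"spin":0},{"offset":[0,0,0],"spin":0},{"offset":[0,0,0],"spin":0},{"offset":[0,0,0.001],"spin":0},{"offset":[0,0,0.003],"spin":0},{"offset":[0,0,0.005],"spin":0},{"offset":[0,0,0.006],"spin":0}]' 0.7 30
python3 -m crank '[{"offset":[0,0,0.001],"spin":0},{"offset":[0,0,0.002],"spin":0},{"offset":[0,0,0.003],"spin":0},{"offset":[0,0,0.004],"spin":0},{"offset":[0,0,0.004],"spin":0},{"offset":[0,0,0.004],"spin":0},{"offset":[0,0,0.004],"spin":0},{"offset":[0,0,0.004],"spin":0}]'
python3 - <<'E'
from h import *
s=manip.camera("side");t=manip.camera("top")
print(pose(t,(220,215,310,285),83,86))
print(np.mean([manip.read_state()["wrist_force"] for _ in range(3)],0))
b=cv2.convertScaleAbs(s["pixels"][150:250,230:330,::-1],alpha=1.6,beta=15)
cv2.imwrite("pics/l.png",cv2.resize(b,(600,600),interpolation=cv2.INTER_CUBIC))
E
```

```text
clock: 14.22
eef_pos: [600.4, 113.4, 57.5]
eef_rot: [3.141, -0.0, 1.479]
wrist_force: [-0.4, 0.3, -0.5]
finger_gap: 81.4
clock: 14.88
eef_pos: [600.4, 113.4, 61.4]
eef_rot: [3.141, -0.0, 1.479]
wrist_force: [0.2, 0.3, -0.8]
finger_gap: 81.5
{'tab': ((594.7575073242188, 38.11302947998047), (37.466495513916016, 37.55347442626953), 89.87957000732422)}
[-0.22804538  0.13684094 -0.7416495 ]
```

View pics/l.png

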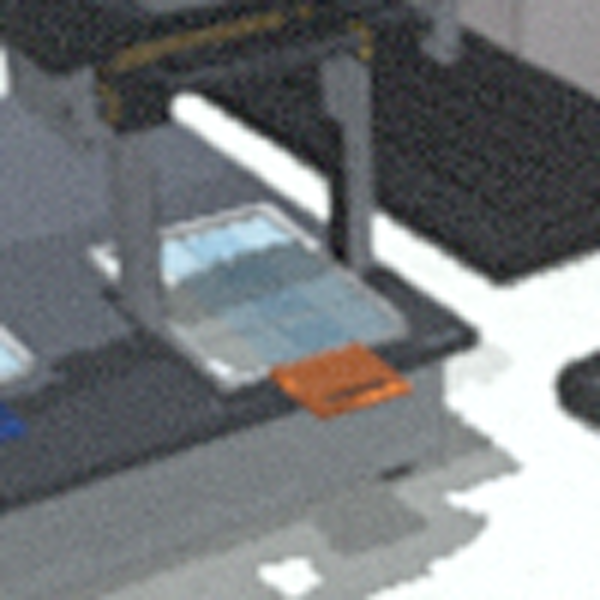

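The carrier is off the plate, moves with the fingers and looks level. The wrist reads −0.74 N, close to the 60 g weight. Next: raise it and carry it over.

```bash
python3 -m crank '[{"offset":[0,0,0.004],"spin":0},{"offset":[0,0,0.01],"spin":0},{"offset":[0,-0.002,0.018],"spin":0.5},{"offset":[0,-0.007,0.027],"spin":1},{"offset":[0,-0.015,0.036],"spin":2},{"offset":[0,-0.026,0.043],"spin":3},{"offset":[0,-0.04,0.048],"spin":4},{"offset":[0,-0.055,0.05],"spin":5}]'
python3 -m crank '[{"offset":[0,-0.015,0],"spin":1},{"offset":[0,-0.031,0],"spin":2},{"offset":[-0.001,-0.048,0],"spin":3},{"offset":[-0.001,-0.066,0],"spin":4},{"offset":[-0.002,-0.084,0],"spin":5},{"offset":[-0.002,-0.101,0],"spin":6},{"offset":[-0.003,-0.116,0],"spin":7},{"offset":[-0.003,-0.13,0],"spin":8}]'
```

```text
clock: 15.65
eef_pos: [600.9, 57.6, 113.5]
eef_rot: [3.139, -0.0, 1.569]
wrist_force: [-1.1, 0.4, -0.2]
finger_gap: 81.5
clock: 16.32
eef_pos: [597.8, -73.8, 114.6]
eef_rot: [3.138, 0.0, 1.709]
wrist_force: [0.2, 1.1, -0.3]
finger_gap: 81.5
```

```bash
python3 -m crank '[{"offset":[0,-0.015,0],"spin":0},{"offset":[0,-0.032,-0.005],"spin":0},{"offset":[0,-0.05,-0.012],"spin":0},{"offset":[0,-0.067,-0.02],"spin":0},{"offset":[-0.0005,-0.081,-0.03],"spin":0},{"offset":[-0.0005,-0.09,-0.04],"spin":0},{"offset":[-0.0005,-0.0955,-0.048],"spin":0},{"offset":[-0.0005,-0.0955,-0.05],"spin":0}]'
python3 -m crank '[{"offset":[0,0,-0.003],"spin":0},{"offset":[0,0,-0.006],"spin":0},{"offset":[0,0,-0.01],"spin":0},{"offset":[0,0,-0.014],"spin":0},{"offset":[0,0,-0.018],"spin":0},{"offset":[0,0,-0.02],"spin":0},{"offset":[0,0,-0.02],"spin":0},{"offset":[0,0,-0.02],"spin":0}]'
cat > chk.py <<'E'
from h import *
s=manip.read_state();z=s["eef_pos"][2]+19;print(s["eef_pos"],np.degrees(s["eef_rot"]),"underside",z)
t=manip.camera("top");d=manip.camera("side")
print(pose(t,(325,215,450,285),z+3,z+6,"carrier"))
h=cv2.inRange(cv2.cvtColor(d["pixels"],cv2.COLOR_RGB2HSV),(5,110,60),(25,255,255));h[:,:300]=0;h[:,440:]=0;h[:240]=0
n,l,st,c=cv2.connectedComponentsWithStats(h);print([(list(st[i]),c[i].round(1)) for i in range(1,n) if st[i][4]>8])
r=pose(t,(325,215,450,285),z+3,z+6)["tab"][0]
print("tab centre in side, predicted:",proj(d,[*r,z+3]))
b=cv2.convertScaleAbs(d["pixels"][220:330,290:420,::-1],alpha=1.4,beta=10)
cv2.imwrite("pics/c%d.png"%int(s["clock"]*10),cv2.resize(b,None,fx=5,fy=5,interpolation=cv2.INTER_CUBIC))
E
python3 chk.py
```

```text
clock: 16.98
eef_pos: [596.6, -169.9, 62.9]
eef_rot: [3.14, -0.001, 1.708]
wrist_force: [-0.6, 0.6, -0.3]
finger_gap: 81.3
clock: 17.65
eef_pos: [596.6, -169.9, 42.9]
eef_rot: [3.14, -0.001, 1.708]
wrist_force: [-0.4, -0.5, -0.2]
finger_gap: 81.3
[ 596.6262247  -169.85508957   42.92841633] [ 1.79884811e+02 -3.49751187e-02  9.78824688e+01] underside 61.928416328775015Traceback (most recent call last):
  File "chk.py", line 4, in <module>
    print(pose(t,(325,215,450,285),z+3,z+6,"carrier"))
          ~~~~^^^^^^^^^^^^^^^^^^^^^^^^^^^^^^^^^^^^^^^
  File "h.py", line 20, in pose
    out={"tab":cv2.minAreaRect(W)}
               ~~~~~~~~~~~~~~~^^^
cv2.error: OpenCV(4.12.0) /io/opencv/modules/imgproc/src/convhull.cpp:143: error: (-215:Assertion failed) total >= 0 && (depth == CV_32F || depth == CV_32S) in function 'convexHull'
```

```bash
cat > chk.py <<'E'
from h import *
s=manip.read_state();e=s["eef_pos"];z=e[2]+19;print(e)
d=manip.camera("side")
h=cv2.inRange(cv2.cvtColor(d["pixels"],cv2.COLOR_RGB2HSV),(5,110,60),(25,255,255));h[:,:300]=0;h[:,440:]=0;h[:240]=0
n,l,st,c=cv2.connectedComponentsWithStats(h);print([(list(st[i]),c[i].round(1)) for i in range(1,n) if st[i][4]>8])
print("predicted held tab",proj(d,[e[0]+11.6,e[1]-74.6,z+3]),"pile tab",proj(d,[608.4,-244,13]))
b=cv2.convertScaleAbs(d["pixels"][220:330,290:420,::-1],alpha=1.4,beta=10)
cv2.imwrite("pics/c%d.png"%int(s["clock"]*10),cv2.resize(b,None,fx=5,fy=5,interpolation=cv2.INTER_CUBIC))
E
python3 chk.py
```

```text
[ 596.71872579 -169.90986865   43.14169086]
[([np.int32(361), np.int32(269), np.int32(28), np.int32(18), np.int32(268)], array([374.4, 277.2])), ([np.int32(360), np.int32(289), np.int32(26), np.int32(21), np.int32(321)], array([372.2, 298.8]))]
predicted held tab (np.float64(374.4670545028665), np.float64(276.27036222006416)) pile tab (np.float64(372.5908082383727), np.float64(296.62812238894657))
```

The held tab appears in the side view where a level, unslipped carrier should be (374.4, 277.2 against a predicted 374.5, 276.3). It lines up with the pile tab, so I'll lower it.

```bash
python3 -m crank '[{"offset":[0.0005,0,-0.004],"spin":0},{"offset":[0.0005,0,-0.01],"spin":0},{"offset":[0.0005,0,-0.017],"spin":0},{"offset":[0.0005,0,-0.024],"spin":0},{"offset":[0.0005,0,-0.03],"spin":0},{"offset":[0.0005,0,-0.035],"spin":0},{"offset":[0.0005,0,-0.038],"spin":0},{"offset":[0.0005,0,-0.039],"spin":0}]'
python3 -m crank '[{"offset":[0,0,-0.0005],"spin":0},{"offset":[0,0,-0.001],"spin":0},{"offset":[0,0,-0.0015],"spin":0},{"offset":[0,0,-0.002],"spin":0},{"offset":[0,0,-0.0025],"spin":0},{"offset":[0,0,-0.003],"spin":0},{"offset":[0,0,-0.003],"spin":0},{"offset":[0,0,-0.003],"spin":0}]'
python3 chk.py
```

```text
clock: 18.47
eef_pos: [597.0, -169.9, 3.4]
eef_rot: [3.14, -0.001, 1.708]
wrist_force: [0.9, -0.4, -0.9]
finger_gap: 81.6
clock: 19.13
eef_pos: [597.0, -169.9, 0.4]
eef_rot: [3.14, -0.001, 1.708]
wrist_force: [-0.7, 0.5, -1.2]
finger_gap: 81.3
[ 5.96978037e+02 -1.69862125e+02  4.39007689e-01]
[([np.int32(360), np.int32(286), np.int32(27), np.int32(24), np.int32(407)], array([372.6, 297.3]))]
predicted held tab (np.float64(373.11974885227005), np.float64(293.0951265598472)) pile tab (np.float64(372.5908082383727), np.float64(296.62812238894657))
```

```bash
python3 -m crank '[{"offset":[0,0,-0.0005],"spin":0},{"offset":[0,0,-0.001],"spin":0},{"offset":[0,0,-0.0015],"spin":0},{"offset":[0,0,-0.0015],"spin":0},{"offset":[0,0,-0.0015],"spin":0},{"offset":[0,0,-0.0015],"spin":0},{"offset":[0,0,-0.0015],"spin":0},{"offset":[0,0,-0.0015],"spin":0}]'
python3 -m crank '[{"offset":[0,0,-0.0003],"spin":0},{"offset":[0,0,-0.0006],"spin":0},{"offset":[0,0,-0.001],"spin":0},{"offset":[0,0,-0.001],"spin":0},{"offset":[0,0,-0.001],"spin":0},{"offset":[0,0,-0.001],"spin":0},{"offset":[0,0,-0.001],"spin":0},{"offset":[0,0,-0.001],"spin":0}]'
```

```text
clock: 19.85
eef_pos: [597.0, -169.9, -1.0]
eef_rot: [3.14, -0.001, 1.708]
wrist_force: [-1.0, 0.1, -0.3]
finger_gap: 81.2
clock: 20.52
eef_pos: [597.0, -169.9, -2.0]
eef_rot: [3.14, -0.001, 1.708]
wrist_force: [0.6, 0.6, 1.8]
finger_gap: 81.7
```

Contact was felt at TCP z −2.0, exactly the expected height. Releasing.

```bash
python3 -m crank '[{"offset":[0,0,-0.0003],"spin":0},{"offset":[0,0,-0.0003],"spin":0},{"offset":[0,0,-0.0003],"spin":0},{"offset":[0,0,-0.0003],"spin":0},{"offset":[0,0,-0.0003],"spin":0},{"offset":[0,0,-0.0003],"spin":0},{"offset":[0,0,-0.0003],"spin":0},{"offset":[0,0,-0.0003],"spin":0}]' - 5
python3 -m crank '[{"offset":[0,0,0],"spin":0},{"offset":[0,0,0],"spin":0},{"offset":[0,0,0],"spin":0},{"offset":[0,0,0],"spin":0},{"offset":[0,0,0],"spin":0},{"offset":[0,0,0],"spin":0},{"offset":[0,0,0],"spin":0},{"offset":[0,0,0],"spin":0}]' 1
python3 -m crank '[{"offset":[0,0,0.003],"spin":0},{"offset":[0,0,0.008],"spin":0},{"offset":[0,0,0.018],"spin":0},{"offset":[0,0,0.035],"spin":0},{"offset":[0,0,0.06],"spin":0},{"offset":[0,0,0.09],"spin":0},{"offset":[0,0,0.12],"spin":0},{"offset":[0,0,0.14],"spin":0}]'
python3 -m crank '[{"offset":[0,0.02,0.02],"spin":0},{"offset":[-0.01,0.05,0.04],"spin":0},{"offset":[-0.03,0.08,0.05],"spin":0},{"offset":[-0.05,0.11,0.05],"spin":0},{"offset":[-0.07,0.14,0.05],"spin":0},{"offset":[-0.09,0.17,0.05],"spin":0},{"offset":[-0.1,0.19,0.05],"spin":0},{"offset":[-0.1,0.2,0.05],"spin":0}]'
python3 - <<'E'
from h import *
t=manip.camera("top");d=manip.camera("side")
print(pose(t,(325,215,450,285),20,23,"carrier"))
a=cv2.resize(cv2.convertScaleAbs(t["pixels"][195:365,310:450,::-1],alpha=1.3),(395,480))
b=cv2.resize(cv2.convertScaleAbs(d["pixels"][240:360,290:390,::-1],alpha=1.3),(400,480))
cv2.imwrite("pics/end.png",np.hstack([a,b]))
E
```

```text
clock: 21.18
eef_pos: [597.1, -169.9, -2.0]
eef_rot: [3.14, -0.001, 1.708]
wrist_force: [-2.2, 1.3, 5.1]
finger_gap: 82.0
clock: 21.85
eef_pos: [597.1, -169.9, -2.1]
eef_rot: [3.14, -0.001, 1.708]
wrist_force: [-1.2, 0.7, 0.7]
finger_gap: 93.8
clock: 22.52
eef_pos: [597.7, -170.1, 142.2]
eef_rot: [3.136, 0.001, 1.708]
wrist_force: [-0.6, -0.1, 0.4]
finger_gap: 93.9
clock: 23.18
eef_pos: [496.4, 31.9, 193.7]
eef_rot: [3.135, 0.001, 1.71]
wrist_force: [0.4, -0.8, -0.4]
finger_gap: 93.9
{'tab': ((608.177978515625, -244.68740844726562), (36.220638275146484, 35.518272399902344), 8.007240295410156), 'plate': (((597.29638671875, -164.582275390625), (82.2468490600586, 121.17987060546875), 7.623018741607666), 0.92)}
```

View pics/end.png

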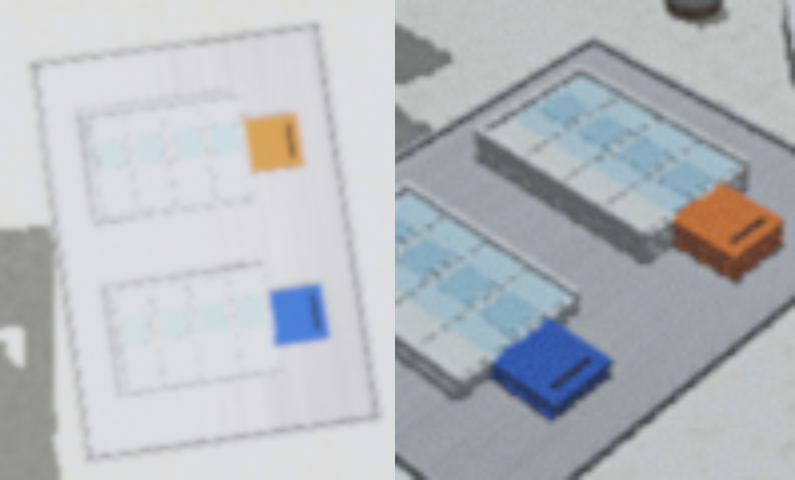

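The stack is flush, with tab over tab, and its measured pose is within 1 mm of the pile's. The blue pile hasn't moved. Handing in.

```bash
python3 -c "
from cell import manip
print(manip.sign_off())"
```

```text
the job is handed in; nothing more can be done
None
```

The orange-tabbed carrier is on top of the orange pile, released, and the job is handed in at about 23 s of the 67 s allowed; sign-off gives no verdict.

**How it was done:** I gripped the carrier lightly across its side rims and slid it flat until the tab stuck out about 39 mm past the edge. I then lifted it with that same rim grip, not by the tab, carried it over and set it down until I felt contact. Then I let go and moved the arm clear.

**Last checks:**
- **Position:** tab centre at (608.2, −244.7) mm against (608.4, −244.0) for the pile before. Plate centre at (597.3, −164.6) mm against (597.4, −164.5), and the yaw agrees within about 0.5°.
- **Level and seating:** contact came at the expected height, and the final picture shows the stack flush and level.
- **Other carriers:** the blue pile looks unmoved in the final picture. I did not re-measure the blue carrier on the drying plate or the other desk items at the end; nothing in the motion should have touched them.

**One disagreement:** the open fingertips sat about 20 mm higher than the TCP description implied. I went by the felt contact with the plate, which pressed on it with about 6 N.

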